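# Show the gear shaft to the inspection camera

## Robot

A 6-joint arm with a two-finger parallel gripper is mounted at the origin on the work surface. World frame = base frame: x ahead of the robot, y to its left, z up, the work surface at z = 0. Lengths are in m, angles in rad, forces in N, time in s.
With the tool pointing down it reaches from about 0.35 to 0.85 m from the base axis. Payload 8.1 kg.
Tool frame: the origin (TCP) lies on the mounting face of the last link; the fingertips stand 186 mm ahead of it and the grasp point (between the pads) lies 167 mm ahead of it; z points along the fingers, y is the line along which they close (so a half turn about z gives the same grasp; the last joint's range is limited). The gripper opens to 93 mm and grips with 3 to 60 N. Pads are 15 mm wide; open, the fingers measure 128 mm over their backs; the gripper's body (75 mm by 188 mm) begins 65 mm behind the grasp point.
Start: joints at [1.062, 0.13, 1.488, -0, 1.523, -0.085], TCP at [0.247, 0.547, 0.405] pointing down, gripper open.
Joint ranges: [-2.96, 2.96], [-0.89, 2.26], [0.02, 2.5], [-1.34, 4.48], [0, 2.73], [-2.66, 2.66]. Speed limits (rad/s): [2.39, 2.39, 2.79, 3.14, 3.14, 3.14].

## Interface

Orientations are given as a rotation vector (axis times angle).
In Python, from plant import * gives the robot as it stands. The module is installed in compiled form; this text tells all that it offers.
- The arm moves only by the tool arm_command, never from a script. Its argument "increments" is a list of rows, each a list of 6 numbers: the shift along the tool's x, y, z in units of 0.2 m (1.0 is 0.2 m), then the turn, a rotation vector about the tool's x, y, z in units of pi rad (1.0 is pi rad). A call has exactly 5 rows; each row is the pose to reach, as a shift and turn from the pose commanded when the call began, along the tool's axes at that moment, turning the shorter way round; what a row does not reach only later rows make up. A row lasts 1/8 s, in which the tool goes at most 62.5 mm and 10.7 degrees, less where a joint would pass 70% of its speed; a pose out of reach is approached as far as the arm can. A call with a number of a shift or a turn outside -1 to 1 is refused whole. A call with a gripper value outside its range is refused whole. "fingers" is the closure, from -1 (fully open) to 1 (shut), set as the call begins (left out, the last holds). The fingers move at their own pace and stop on an object; "force" is the grip in N (left out, the last holds). Time passes only in rows, so rows that repeat a pose let the fingers close, or fill a call up. It gives the time, the measured TCP pose, the force, the opening and the grip force at its end, in the units of the state.
- read_state(): the state, without advancing time (a new reading comes with each control period).
- read_camera(name): name is "scene" or "top" or "wrist"; returns a dict with "image" (420x560x3 uint8, red, green, blue), "fx", "fy", "cx", "cy" (pixels), "T" (4x4, takes a point from camera to world coordinates). Camera axes: x right, y down, z forward; pixel columns grow to the right and rows downward; lengths in m; the calibration is good to about 2 mm. A picture is of the moment at which its call begins. There is no depth.
- close_job(): hands the job in; it is judged then, once.
The state is a dict: "t": time; "q": joint angles; "dq": joint speeds; "joint_torque": joint torques, N m; "tool_pos": TCP position; "orientation": TCP orientation; "force": force on the tool from outside, world axes, zero at the start; "wrist_torque": the same for the moment, N m; "opening": finger opening in m; "gripper_force": force on a finger pad.
Only numpy, scipy, OpenCV 4.12 (cv2) and the standard library are available. Lean on these libraries where they do the work, as an engineer would, in place of code of your own. Each camera call takes 0.05 s, during which the arm holds its last target. There are 200 camera calls.

## Task

Take the shaft with the toothed brass gear out of the rack and hold it up in front of the inspection camera for the check of its teeth: gear end towards the lens, shaft in line with the way the camera looks (follow its downward tilt), the flat end face of the gear centred in front of the lens and 100 mm from it. Finish while still holding it steadily there in the gripper; do not put it down or let go. Do not drop it or lay it on the bench, and leave the camera, the other two shafts and the other things on the bench where they are.

Things in the scene. Friction and masses are not known exactly. Their poses are not given: they have to be found in the camera images.
- pinion_mid (a point): Centre and balance point of the loose steel shaft with the toothed brass gear (0.4 to 0.65 kg). x runs along the shaft to the gear; any roll about x. Along x: bare shaft 20 mm thick from -35 to +35 mm (grip here), gear 44 mm in diameter from +35 to +55, dark bearing 36 mm from -51 to -35, tail 16 mm from -71 to -51. It starts level in the rack, axis 60 mm above the bench, and lifts straight up.
- gear_face (a point): Centre of the flat end face of the brass gear, 55 mm along +x from pinion_mid; same axes as pinion_mid.
- focus (a point): Empty point in the air where the centre of the gear's end face belongs: 100 mm in front of the lens on the camera's line of sight. Its x axis points from here to the lens (against the way the camera looks, tilting upwards); y is level.
- lens (a point): Centre of the front glass of the inspection camera (white box 75 x 62 x 52 mm, black lens barrel 40 mm in diameter, orange ring of 62 mm); same axes as focus: the camera looks along -x of this frame, roughly towards the robot and 5 to 29 degrees down. Its stiff tilt hinge lies 70 mm behind the lens and 270 mm above the bench, right above the middle of its fixed foot (120 x 100 mm).
- rack: Fixed rack: blue base plate 160 (x) x 270 (y) x 10 mm, origin under its centre, three places 85 mm apart along y. Each has wooden V saddles 14 mm thick at x = +45 mm (under a shaft's head) and x = -43 mm (under its bearing), tops below the shaft axes; between them the shaft is free. All shafts lie along the rack's x, heads (gear, roller, pulley) to +x; which lies where varies.
- roller_mid (a point): Centre of the shaft with a smooth black rubber roller in place of the gear, otherwise the same size; stays in the rack.
- pulley_mid (a point): Centre of the shaft with a grooved red pulley in place of the gear, otherwise the same size; stays in the rack.
- oil: Grey oil bottle with a red cap, 66 mm in diameter, 200 mm tall, origin under its centre; bystander.
- grease: Green grease jar with a steel lid, 72 mm in diameter, 70 mm tall, origin under its centre; bystander.
- wrench: Steel wrench lying on the bench; bystander.
- driver: Screwdriver lying on the bench; bystander.
- bearing: Spare bearing ring lying flat, 60 mm in diameter, 16 mm high, origin under its centre; bystander.
Mind the look-alikes: they are no part of the job. Leave any blue or turquoise look-alike of the part that bears pinion_mid alone.

How it is judged:
On the way:
1. the gear shaft is lifted clear of the rack in the gripper (height (world z) of pinion_mid above 0.1 m and contact force between pinion and the fingers above 1 N and contact force between pinion and rack below 0.3 N), for 0.2 s.
At the end, for the whole second after the job is handed in: The gripper alone holds the gear shaft still in the air (under 30 mm/s, centre over 120 mm up), gear end to the lens, the centre of its end face within 20 mm of the point 100 mm in front of the lens, the shaft within 10 degrees of the line of sight (distance between gear_face and focus below 0.02 m and angle between the x axis of pinion_mid and the x axis of focus, either way round below 0.17 rad and x of pinion_mid in the frame of focus below -0.02 m and height (world z) of pinion_mid above 0.12 m and linear speed of pinion below 0.03 m/s and contact force between pinion and the fingers above 1 N and contact force between pinion and rack below 0.3 N and contact force between pinion and oil below 0.3 N and contact force between pinion and grease below 0.3 N); the arm keeps its last pose, push and grip.
It fails at once if the camera is knocked out of place (distance of lens from where it was at the start of the episode above 0.01 m).
It fails at once if one of the other two shafts is shifted more than 20 mm (distance of any of roller_mid, pulley_mid from where it was at the start of the episode above 0.02 m).
It fails at once if the oil bottle, grease jar, wrench, screwdriver or bearing ring is shifted more than 30 mm (distance of any of oil, grease, wrench, driver, bearing from where it was at the start of the episode above 0.03 m).
It fails at once if the gear shaft is dropped or laid down on the bench (height (world z) of pinion_mid below 0.045 m).
It also fails if it takes over 35 s, if anything falls off the work surface, if the arm or the gripper's body presses on something with over 40 N, if the wrist force passes 120 N, or if a joint passes its speed limit or range.

## Working session

There is one attempt and no reset: what is moved stays moved. The work goes in short steps, Python scripts to look and compute and a tool call to move; the robot and the scene stay as the last step left them, time stands still between calls to the robot, and variables do not carry over. Pictures are saved under pics/ and viewed, at most 10 in all, crops included, and the job is handed in when it is done.

Besides the shell and the picture viewer there is one more tool, called after ">>>" as name(argument=value, ...), one argument or row to a line, values as JSON. arm_command: Moves the arm, as the interface text tells. Shifts and turns lie within -1 to 1; 1 stands for 0.2 m of shift or pi rad of turn. Its arguments: {"type":"object","properties":{"increments":{"type":"array","items":{"type":"array","items":{"type":"number","minimum":-1,"maximum":1}}},"fingers":{"type":"number"},"force":{"type":"number"}},"required":["increments"]}

```bash
mkdir -p pics
python3 - <<'E'
from plant import *
import cv2, numpy as np
for n in ["scene","top","wrist"]:
    c=read_camera(n); cv2.imwrite(f"pics/{n}0.png",c["image"][:,:,::-1])
    np.savez(f"pics/{n}0.npz",**c)
    print(n,c["fx"],c["fy"],c["cx"],c["cy"]);print(c["T"].round(4).tolist())
s=read_state();print({k:np.round(v,3).tolist() for k,v in s.items()})
E
```

```text
scene 472.7955700467396 472.7955700467396 287.0596608500231 209.98481801388175
[[-0.2036, 0.739, -0.6422, 1.4259], [0.979, 0.1466, -0.1417, 0.271], [-0.0106, -0.6575, -0.7533, 1.2324], [0.0, 0.0, 0.0, 1.0]]
top 400.1108632031632 400.1108632031632 277.2501512934623 206.51925810426147
[[0.0079, -0.9873, 0.1586, 0.3232], [-0.9999, -0.0088, -0.0049, 0.0775], [0.0062, -0.1586, -0.9873, 1.2009], [0.0, 0.0, 0.0, 1.0]]
wrist 305.7914996584906 305.7914996584906 280.26652466145714 210.49090547492565
[[0.4113, 0.8811, 0.2333, 0.1817], [0.9115, -0.3973, -0.1064, 0.5759], [-0.0011, 0.2564, -0.9666, 0.3848], [0.0, 0.0, 0.0, 1.0]]
{'t': 0.15, 'q': [1.062, 0.131, 1.489, 0.0, 1.523, -0.085], 'dq': [0.0, -0.002, -0.003, 0.001, 0.001, -0.001], 'joint_torque': [0.001, -56.047, -49.234, 0.077, 0.03, -0.0], 'tool_pos': [0.247, 0.547, 0.404], 'orientation': [-0.661, -3.071, 0.002], 'force': [0.417, -0.475, 0.57], 'wrist_torque': [-0.047, 0.027, -0.045], 'gripper_force': 0.0, 'opening': 0.093}
```

View pics/scene0.png

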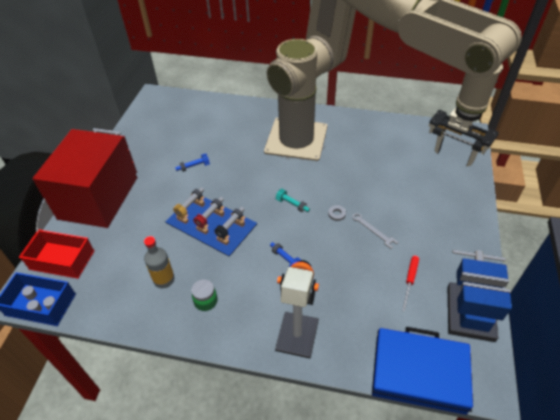

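View pics/top0.png

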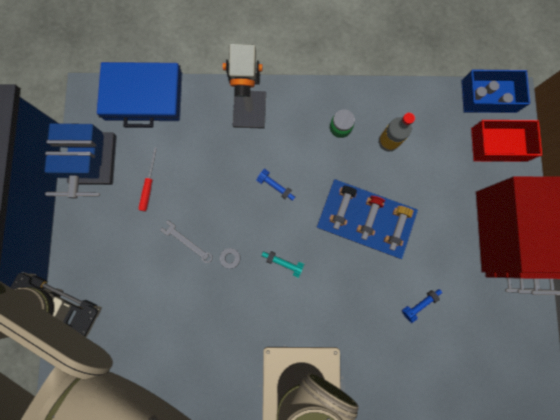

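The scene view shows the gear shaft leftmost in the rack (gear near 180,212). In the top view its gear is at (403,212), with the tail near (392,246). The inspection camera is at (243,70) top and (298,280) scene, its foot at (250,110) top, and the blue and turquoise look-alikes lie loose on the bench.

```bash
cat > h.py <<'E'
import numpy as np, cv2
def load(n): return dict(np.load(f"pics/{n}.npz"))
def ray(c,u,v):
    d=c["T"][:3,:3]@np.array([(u-c["cx"])/c["fx"],(v-c["cy"])/c["fy"],1.]); return c["T"][:3,3],d/np.linalg.norm(d)
def onz(c,u,v,z):
    o,d=ray(c,u,v); return o+d*(z-o[2])/d[2]
def tri(c1,p1,c2,p2):
    o1,d1=ray(c1,*p1);o2,d2=ray(c2,*p2)
    s=np.linalg.lstsq(np.c_[d1,-d2],o2-o1,rcond=None)[0]
    a=o1+s[0]*d1;b=o2+s[1]*d2; return (a+b)/2,np.linalg.norm(a-b)
def proj(c,p):
    q=c["T"][:3,:3].T@(np.asarray(p)-c["T"][:3,3]); return q[0]/q[2]*c["fx"]+c["cx"],q[1]/q[2]*c["fy"]+c["cy"]
def mask(c,lo,hi,box):
    m=cv2.inRange(cv2.cvtColor(c["image"],cv2.COLOR_RGB2HSV),np.array(lo),np.array(hi)); k=np.zeros_like(m);x0,y0,x1,y1=box;k[y0:y1,x0:x1]=255
    return m&k
def cen(m): 
    v,u=np.nonzero(m); return (u.mean()+0,v.mean()+0),len(u),(u.min(),u.max(),v.min(),v.max())
E
python3 - <<'E'
from h import *
t=load("top0");s=load("scene0")
def crop(c,x0,y0,w,h): return cv2.resize(c["image"][y0:y0+h,x0:x0+w,::-1],(400,300),interpolation=cv2.INTER_CUBIC)
a=np.vstack([np.hstack([crop(t,310,170,120,90),crop(t,205,35,120,90)]),np.hstack([crop(s,160,180,100,75),crop(s,240,255,132,99)])])
cv2.imwrite("pics/crops.png",a)
for n,c,bg,bo in [("top",t,(310,170,430,265),(205,35,290,130)),("scene",s,(160,180,260,255),(260,250,330,330))]:
    for nm,lo,hi,b in [("brass",(18,110,80),(32,255,255),bg),("orange",(5,150,100),(17,255,255),bo)]:
        m=mask(c,lo,hi,b); print(n,nm,cen(m) if m.any() else 0)
m=mask(t,(100,120,50),(125,255,255),(310,170,430,265))
r=cv2.minAreaRect(cv2.findNonZero(m)); print(r)
bp=np.array([onz(t,u,v,.01) for u,v in cv2.boxPoints(r)]);print(bp.round(3),np.linalg.norm(np.diff(bp,axis=0),axis=1),bp.mean(0))
E
```

```text
top brass ((np.float64(404.15384615384613), np.float64(210.85576923076923)), 104, (np.int64(396), np.int64(412), np.int64(207), np.int64(216)))
top orange ((np.float64(242.16751269035532), np.float64(78.17766497461929)), 197, (np.int64(223), np.int64(261), np.int64(63), np.int64(85)))
scene brass ((np.float64(180.33766233766235), np.float64(209.62337662337663)), 77, (np.int64(175), np.int64(185), np.int64(205), np.int64(215)))
scene orange ((np.float64(301.63703703703703), np.float64(270.6)), 135, (np.int64(278), np.int64(317), np.int64(262), np.int64(289)))
((367.5251159667969, 218.57044982910156), (90.53373718261719, 51.81840133666992), 20.170654296875)
[[ 0.453 -0.045  0.01 ]
 [ 0.602 -0.101  0.01 ]
 [ 0.508 -0.356  0.01 ]
 [ 0.362 -0.296  0.01 ]] [0.15959671 0.27202872 0.1579476 ] [ 0.48118342 -0.19945784  0.01      ]
```

View pics/crops.png

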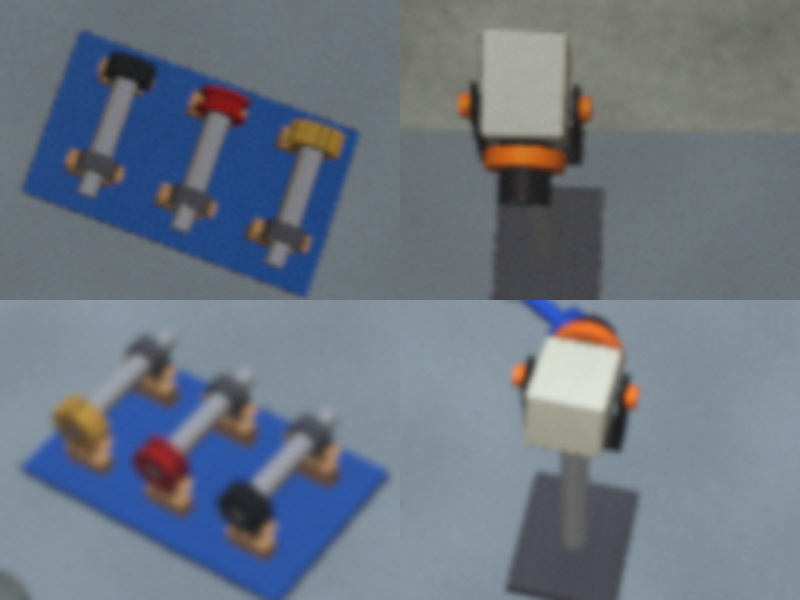

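The crops show the three shafts: roller, pulley, and the brass gear at the −y end. The rack size comes out right (159×272 mm). The camera's two orange hinge knobs are at top (223.9,66.2)/(260.5,67.1) and scene (279.3,280.1)/(316.2,287). The black barrel's end is near top (242,95).

Run:
```python
from h import *
t=load("top0");s=load("scene0")
for n,c,b in [("top",t,(205,35,290,130)),("scene",s,(260,250,330,330))]:
    m=mask(c,(4,140,90),(17,255,255),b); k,l,st,ce=cv2.connectedComponentsWithStats(m)
    print(n,[(st[i].tolist(),ce[i].round(1).tolist()) for i in range(1,k) if st[i][4]>8])
# foot (dark) at top; barrel/black
m=mask(t,(0,0,0),(179,255,60),(205,35,290,135)); k,l,st,ce=cv2.connectedComponentsWithStats(m)
print([(st[i].tolist(),ce[i].round(1).tolist()) for i in range(1,k) if st[i][4]>8])
g,e=tri(t,(404.15,210.86),s,(180.3,209.6));print("gear",g,e)
L,e1=tri(t,(223.9,66.2),s,(279.3,280.1));R,e2=tri(t,(260.5,67.1),s,(316.2,287));print("knobs",L,e1,R,e2,"mid",(L+R)/2)
for nm,p in [("oilcap",(407.5,119)),("grease",(343,117))]: print(nm,onz(t,*p,.2 if nm=="oilcap" else .07))
# foot corners from scene crop & top crop
for p in [(538,474),(638,494),(617,600),(508,588)]: print("foot scene",onz(s,240+(p[0]-400)*.33,255+(p[1]-300)*.33,.01).round(3))
for p in [(497,187),(604,188),(600,300)]: print("foot top",onz(t,205+(p[0]-400)*.3,35+p[1]*.3,.01).round(3))
# shaft check: tail end, gear in top
yaw=np.radians(-20.8);X=np.array([np.cos(yaw),np.sin(yaw),0]);Y=np.array([-X[1],X[0],0])
P=np.array([.4812,-.1995,.06])-.085*Y;print("mid",P)
for d in (.055,.045,-.043,-.071): print(d,np.round(proj(t,P+d*X),1),np.round(proj(s,P+d*X),1))
```

```text
top [([223, 63, 4, 7, 22], [224.2, 65.7]), ([258, 64, 4, 7, 26], [259.6, 66.8]), ([230, 78, 25, 8, 163], [241.8, 81.5])]
scene [([293, 262, 19, 8, 99], [302.5, 265.3]), ([278, 277, 4, 6, 19], [279.3, 279.3]), ([313, 283, 5, 8, 26], [315.3, 286.4])]
[([226, 61, 2, 12, 14], [226.9, 66.9]), ([254, 68, 6, 16, 53], [256.7, 77.0]), ([228, 75, 4, 5, 10], [229.1, 77.0]), ([235, 86, 16, 11, 170], [242.2, 91.1])]
gear [ 0.4964532  -0.29381837  0.06375309] 0.00044529792188789403
knobs [0.82732327 0.16315136 0.2882927 ] 0.08896608199305021 [0.82604411 0.16200736 0.25940841] 0.08857131711754244 mid [0.82668369 0.16257936 0.27385055]
oilcap [ 0.72023369 -0.26835273  0.2       ]
grease [ 0.7760701  -0.12140535  0.07      ]
foot scene [0.769 0.117 0.01 ]
foot scene [0.771 0.213 0.01 ]
foot scene [0.878 0.212 0.01 ]
foot scene [0.886 0.114 0.01 ]
foot top [0.883 0.211 0.01 ]
foot top [0.883 0.109 0.01 ]
foot top [0.771 0.112 0.01 ]
mid [ 0.45101591 -0.27896018  0.06      ]
0.055 [405.3 209. ] [178.6 211.5]
0.045 [404.3 212.2] [180.6 209.6]
-0.043 [394.5 240.6] [197.7 193.1]
-0.071 [391.4 249.8] [202.9 188. ]
```

Run:
```python
from h import *
t=load("top0");s=load("scene0")
A,e1=tri(t,(224.2,65.7),s,(315.3,286.4));B,e2=tri(t,(259.6,66.8),s,(279.3,279.3));H=(A+B)/2
print("knobs",A,e1,B,e2,"mid",H, "axis yaw",np.degrees(np.arctan2(*(A-B)[[1,0]]))-90)
yaw=np.arctan2(*(A-B)[[1,0]])-np.pi/2; H=np.array([H[0],H[1],.27])
f=np.array([-np.cos(yaw),-np.sin(yaw),0])  # look dir horizontal
side=np.array([-f[1],f[0],0])
# predicted lens front-rim in top for tilt angles; barrel bottom row observed 96.5, cols 235..251; ring obs top rows78-85 cols 230-254
for td in range(0,35,5):
    a=np.radians(td); d=np.cos(a)*f-np.array([0,0,np.sin(a)]); up=np.cross(side,d); up*=np.sign(up[2])
    rim=np.array([proj(t,H+.07*d+.02*(np.cos(x)*up+np.sin(x)*side)) for x in np.linspace(0,6.28,40)])
    box=[np.round(proj(c,H+.031*0*d),0) for c in (t,s)]
    print(td,"rim rows",rim[:,1].min().round(1),rim[:,1].max().round(1),"cols",rim[:,0].min().round(1),rim[:,0].max().round(1))
# ring: triangulate its ends: top (230,254) ; line centroid
R,e=tri(t,(241.8,81.5),s,(302.5,265.3));print("ring approx",R,e)
```

```text
knobs [0.82742159 0.20625396 0.27052786] 0.0035687599499316103 [0.82527954 0.11827269 0.27090491] 0.0029013043569030366 mid [0.82635056 0.16226332 0.27071639] axis yaw -1.3946877825064234
0 rim rows 89.1 96.2 cols 233.1 249.4
5 rim rows 90.8 96.5 cols 233.4 249.5
10 rim rows 92.3 96.5 cols 233.6 249.7
15 rim rows 93.5 96.4 cols 233.9 249.9
20 rim rows 94.6 96.0 cols 234.2 250.0
25 rim rows 95.1 95.7 cols 234.4 250.2
30 rim rows 94.5 96.1 cols 234.7 250.4
ring approx [0.78093784 0.1636325  0.2795145 ] 0.0024977572096050484
```

Run:
```python
from h import *
t=load("top0");s=load("scene0")
T=lambda x,y:(205+(x-400)*.3-.35,35+y*.3-.35); S=lambda x,y:(240+(x-400)*.33-.33,255+(y-300)*.33-.33)
P={}
for n,a,b in [("F+",(482,136),(622,350)),("F-",(565,137),(546,338)),("B+",(484,30),(605,414)),("B-",(567,33),(528,402))]:
    P[n],e=tri(t,T(*a),s,S(*b)); print(n,P[n].round(4),round(e,4))
for k in "+-":
    d=P["F"+k]-P["B"+k]; print(np.linalg.norm(d),"tilt",np.degrees(np.arcsin(-d[2]/np.linalg.norm(d))))
w=P["F+"]-P["F-"]+P["B+"]-P["B-"];print("width",np.linalg.norm(w)/2,"yaw",np.degrees(np.arctan2(-w[0],w[1])))
```

```text
F+ [0.7949 0.193  0.2831] 0.0003
F- [0.7951 0.1319 0.2825] 0.0006
B+ [0.867  0.1915 0.3033] 0.0003
B- [0.8668 0.1318 0.3007] 0.0017
0.07495261677882963 tilt 15.602012644703066
0.07395624982782023 tilt 14.25334455932029
width 0.060405664314900596 yaw -0.011977670115452432
```

>>> arm_command(
  increments=[
    [-0.85, -1, 0, 0, 0, 0],
    [-0.85, -1, 0, 0, 0, 0],
    [-0.85, -1, 0, 0, 0, 0],
    [-0.85, -1, 0, 0, 0, 0],
    [-0.85, -1, 0, 0, 0, 0],
  ],
  fingers=0,
)

```text
t: 0.78
tool_pos: [0.3201, 0.292, 0.4046]
orientation: [0.666, 3.07, -0.001]
force: [0.3, 0.3, 0.0]
opening: 0.0488
gripper_force: 0.0
```

>>> arm_command(
  increments=[
    [-0.85, -1, 0, 0, 0, 0],
    [-0.85, -1, 0, 0, 0, 0],
    [-0.85, -1, 0, 0, 0, 0],
    [-0.85, -1, 0, 0, 0, 0],
    [-0.85, -1, 0, 0, 0, 0],
  ],
)

```text
t: 1.4
tool_pos: [0.3928, 0.0399, 0.4047]
orientation: [0.668, 3.069, -0.0]
force: [-0.2, 0.6, -0.1]
opening: 0.0467
gripper_force: 0.0
```

>>> arm_command(
  increments=[
    [-0.7, -1, 0.25, 0, 0, 0],
    [-0.7, -1, 0.25, 0, 0, 0],
    [-0.7, -1, 0.25, 0, 0, 0],
    [-0.7, -1, 0.25, 0, 0, 0],
    [-0.7, -1, 0.25, 0, 0, 0],
  ],
)

```text
t: 2.02
tool_pos: [0.4379, -0.1992, 0.3527]
orientation: [-0.665, -3.067, -0.002]
force: [-0.6, 0.6, 0.3]
opening: 0.0464
gripper_force: 0.0
```

```bash
cat >> h.py <<'E'
from scipy.spatial.transform import Rotation as Ro
def inc(s,pos,R):
    R0=Ro.from_rotvec(s["orientation"]); p=R0.inv().apply(np.asarray(pos)-s["tool_pos"])/.2
    r=(R0.inv()*Ro.from_matrix(R)).as_rotvec()/np.pi
    return np.r_[p,r].round(4)
def down(yaw):  # tool y horizontal at rack/shaft y, z down; shaft x = -tool x
    X=np.array([np.cos(yaw),np.sin(yaw),0]);Y=np.array([-X[1],X[0],0]); return np.c_[-X,Y,[0,0,-1]]
E
python3 - <<'E'
from h import *
from plant import *
c=read_camera("wrist");np.savez("pics/w1.npz",**c)
s=read_state();print(s["t"],s["tool_pos"],s["q"],s["opening"])
X=down(np.radians(-20.8))[:,0]*-1
P=np.array([.451,-.279,.06]);im=c["image"][:,:,::-1].copy()
for d in(-.071,-.035,0,.035,.055):
    u=proj(c,P+d*X);print(d,np.round(u,1));cv2.circle(im,tuple(int(round(v)) for v in u),3,(255,0,255),1)
cv2.imwrite("pics/w1.png",im)
print(inc(s,[.451,-.279,.227],down(np.radians(-20.8))))
E
```

```text
2.075 [ 0.43792538 -0.19760054  0.35343718] [-5.30928029e-01 -1.67040216e-01  1.87607352e+00  7.28190994e-04
  1.43555360e+00 -1.67602702e+00] 0.046270053267499535
-0.071 [200.7 182.2]
-0.035 [205.7 220.3]
0 [210.3 255.1]
0.035 [214.6 287.9]
0.055 [216.9 305.8]
[-2.295e-01 -3.443e-01  6.312e-01  4.000e-04 -9.000e-04 -2.000e-02]
```

View pics/w1.png

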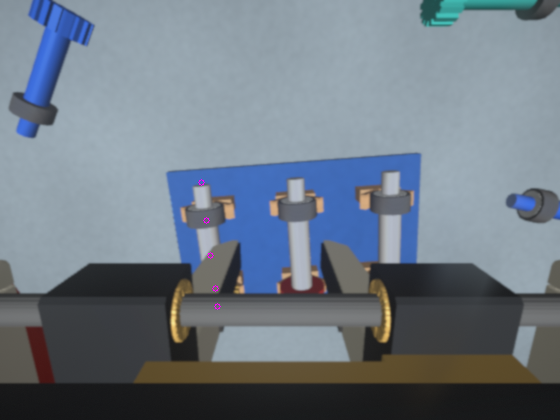

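The wrist view shows the gear shaft with its tail end at (203,188) and bearing at (204,215). These are within about 3 mm of my projected marks, so I move above it and descend.

>>> arm_command(
  increments=[
    [-0.23, -0.344, 0.2, 0, 0, -0.02],
    [-0.23, -0.344, 0.2, 0, 0, -0.02],
    [-0.23, -0.344, 0.2, 0, 0, -0.02],
    [-0.23, -0.344, 0.2, 0, 0, -0.02],
    [-0.23, -0.344, 0.2, 0, 0, -0.02],
  ],
)

```text
t: 2.7
tool_pos: [0.4517, -0.2776, 0.3157]
orientation: [0.561, 3.09, -0.0]
force: [0.2, 0.6, -0.4]
opening: 0.0464
gripper_force: 0.0
```

Run:
```python
from h import *
from plant import *
c=read_camera("wrist");np.savez("pics/w2.npz",**c)
s=read_state();print(s["t"],s["tool_pos"])
X=down(np.radians(-20.8))[:,0]*-1
P=np.array([.451,-.279,.06]);im=c["image"][:,:,::-1].copy()
for d in(-.071,-.051,-.035,0,.035,.055):
    u=proj(c,P+d*X);print(d,np.round(u,1));cv2.circle(im,tuple(int(round(v)) for v in u),3,(255,0,255),1)
cv2.imwrite("pics/w2.png",im)
print(inc(s,[.451,-.279,.227],down(np.radians(-20.8))))
```

```text
2.75 [ 0.45162979 -0.27781435  0.31569202]
-0.071 [278.4 128.8]
-0.051 [278.3 155.8]
-0.035 [278.3 176.7]
0 [278.2 219.8]
0.035 [278.1 259.9]
0.055 [278.1 281.5]
[ 1.500e-03 -6.600e-03  4.435e-01 -0.000e+00  4.000e-04  1.200e-03]
```

View pics/w2.png

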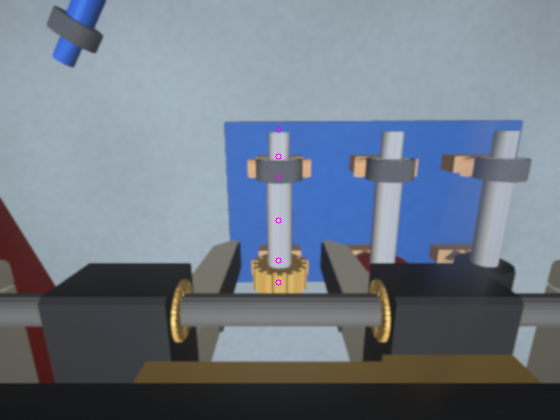

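The gear shaft is upright at column 279 and my marks lie on its axis: bearing at rows 157–182, gear from about row 260. I descend and grip.

>>> arm_command(
  increments=[
    [0, 0, 0.2, 0, 0, 0],
    [0, 0, 0.35, 0, 0, 0],
    [0, 0, 0.44, 0, 0, 0],
    [0, 0, 0.44, 0, 0, 0],
    [0, 0, 0.44, 0, 0, 0],
  ],
)

```text
t: 3.38
tool_pos: [0.4517, -0.2793, 0.2282]
orientation: [0.563, 3.089, -0.001]
force: [0.1, -0.2, 0.8]
opening: 0.0466
gripper_force: 0.0
```

>>> arm_command(
  increments=[
    [0, 0, 0, 0, 0, 0],
    [0, 0, 0, 0, 0, 0],
    [0, 0, 0, 0, 0, 0],
    [0, 0, 0, 0, 0, 0],
    [0, 0, 0, 0, 0, 0],
  ],
  fingers=1,
  force=50,
)

```text
t: 4.0
tool_pos: [0.4515, -0.2787, 0.2271]
orientation: [0.564, 3.09, 0.001]
force: [1.4, 5.1, 5.5]
opening: 0.019
gripper_force: 50.0
```

>>> arm_command(
  increments=[
    [0, 0, -0.15, 0, 0, 0],
    [0, 0, -0.35, 0, 0, 0],
    [0, 0, -0.55, 0, 0, 0],
    [0, 0, -0.7, 0, 0, 0],
    [0, 0, -0.7, 0, 0, 0],
  ],
)

```text
t: 4.62
tool_pos: [0.4515, -0.2796, 0.3685]
orientation: [0.564, 3.087, -0.004]
force: [-0.4, -1.1, -6.1]
opening: 0.0191
gripper_force: 50.0
```

```bash
cat >> h.py <<'E'
LENS=np.array([.7587,.163,.252]); TILT=np.radians(15); YAW=np.radians(-.7)
def goal(back=0.,slip=0.):
    x=np.array([np.cos(YAW)*np.cos(TILT),np.sin(YAW)*np.cos(TILT),np.sin(TILT)])
    y=np.array([-np.sin(YAW),np.cos(YAW),0]); R=np.c_[-x,y,np.cross(-x,y)]
    return LENS-(.155+back+slip)*x-.167*R[:,2],R,x
E
python3 - <<'E'
from h import *
from plant import *
s=read_state();print(s["t"],s["tool_pos"],s["force"],s["opening"])
for b in (.06,0): p,R,x=goal(b); print(p,inc(s,p,R))
E
```

```text
4.625 [ 0.45148428 -0.27962948  0.36845038] [-0.41091564 -1.0771788  -6.06564873] 0.019084327213985258
[0.50782189 0.16606521 0.35766352] [ 0.5243  2.1843  0.0483 -0.0153 -0.0815 -0.1104]
[0.56577312 0.16535716 0.37319266] [ 0.2517  2.2833 -0.0285 -0.0153 -0.0815 -0.1104]
```

>>> arm_command(
  increments=[
    [0.05, 0.2, 0, 0, 0, 0],
    [0.1, 0.45, 0, 0, 0, 0],
    [0.18, 0.7, 0, 0, 0, 0],
    [0.24, 1, 0, 0, 0, 0],
    [0.24, 1, 0, 0, 0, 0],
  ],
)

```text
t: 5.25
tool_pos: [0.4764, -0.0711, 0.3637]
orientation: [-0.555, -3.088, -0.002]
force: [0.1, -0.8, -5.5]
opening: 0.0188
gripper_force: 50.0
```

>>> arm_command(
  increments=[
    [0.05, 0.2, 0, 0, -0.02, -0.02],
    [0.1, 0.45, 0, 0, -0.04, -0.05],
    [0.18, 0.7, 0, -0.01, -0.06, -0.08],
    [0.24, 0.95, 0, -0.015, -0.08, -0.11],
    [0.24, 0.95, 0, -0.015, -0.08, -0.11],
  ],
)

```text
t: 5.88
tool_pos: [0.4982, 0.1219, 0.364]
orientation: [0.012, 2.89, 0.002]
force: [0.7, -1.7, -6.5]
opening: 0.0188
gripper_force: 50.0
```

Run:
```python
from h import *
from plant import *
for n in("scene","top","wrist"):
    c=read_camera(n);np.savez(f"pics/{n}3.npz",**c)
s=read_state();print(s["t"],s["tool_pos"],s["force"],s["opening"])
for b in (.06,0): p,R,x=goal(b); print(p,inc(s,p,R))
t=load("top3");S=load("scene3");W=load("wrist3")
def crop(c,x0,y0,w,h): return cv2.resize(c["image"][y0:y0+h,x0:x0+w,::-1],(400,300),interpolation=cv2.INTER_CUBIC)
cv2.imwrite("pics/c3.png",np.vstack([np.hstack([crop(S,240,180,140,105),crop(t,190,50,160,120)]),np.hstack([crop(W,0,0,560,420),crop(W,140,210,280,210)])]))
```

```text
6.025 [0.49865272 0.11885247 0.36468172] [ 0.47768052  0.69287852 -7.13092326] 0.018712535211950303
[0.50782189 0.16606521 0.35766352] [-0.0324  0.2366  0.0449  0.0003 -0.0035 -0.0007]
[0.56577312 0.16535716 0.37319266] [-3.324e-01  2.372e-01  4.160e-02  3.000e-04 -3.500e-03 -7.000e-04]
```

View pics/c3.png

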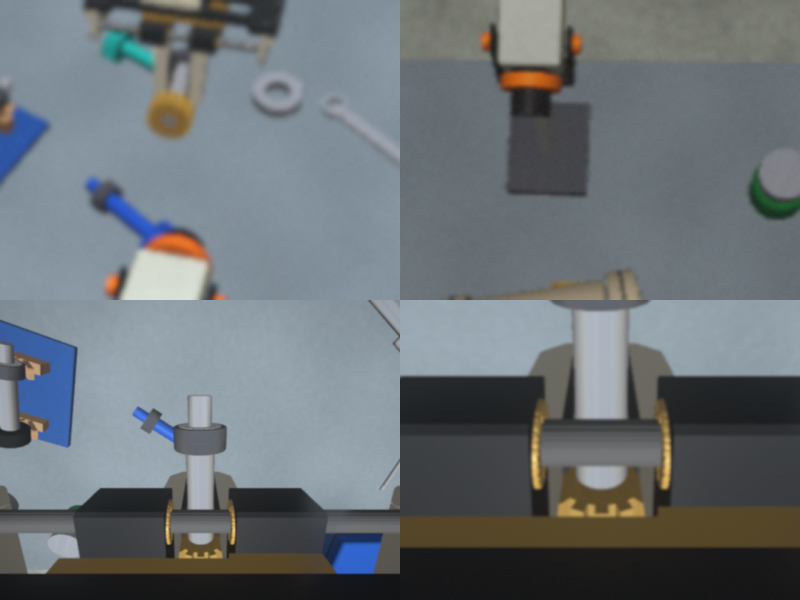

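The shaft is held straight in the gripper: scene crop shows the gear face towards the camera, and the wrist view shows the shaft on the centre line. I go on to the inspection pose.

>>> arm_command(
  increments=[
    [-0.02, 0.1, 0.03, 0, -0.003, -0.001],
    [-0.03, 0.2, 0.042, 0, -0.003, -0.001],
    [-0.1, 0.237, 0.042, 0, -0.003, -0.001],
    [-0.2, 0.237, 0.042, 0, -0.003, -0.001],
    [-0.2, 0.237, 0.042, 0, -0.003, -0.001],
  ],
)

```text
t: 6.65
tool_pos: [0.5416, 0.1649, 0.3684]
orientation: [0.019, 2.878, -0.0]
force: [0.4, -0.2, -4.7]
opening: 0.0189
gripper_force: 50.0
```

>>> arm_command(
  increments=[
    [-0.03, 0, 0, 0, 0, 0],
    [-0.08, 0, 0, 0, 0, 0],
    [-0.13, 0, 0, 0, 0, 0],
    [-0.13, 0, 0, 0, 0, 0],
    [-0.13, 0, 0, 0, 0, 0],
  ],
)

```text
t: 7.28
tool_pos: [0.5656, 0.1664, 0.3754]
orientation: [0.015, 2.878, 0.001]
force: [-0.7, 0.2, -5.9]
opening: 0.019
gripper_force: 50.0
```

Run:
```python
from h import *
from plant import *
for n in("scene","top"):
    c=read_camera(n);np.savez(f"pics/{n}4.npz",**c)
s=read_state();print(s["t"],s["tool_pos"],s["force"],s["opening"])
p,R,x=goal(0); print(p,inc(s,p,R))
t=load("top4");S=load("scene4")
def crop(c,x0,y0,w,h,pts):
    k=400/w;im=cv2.resize(c["image"][y0:y0+h,x0:x0+w,::-1],(400,300),interpolation=cv2.INTER_CUBIC)
    for q in pts:
        u,v=proj(c,q);cv2.circle(im,(int((u+.5-x0)*k),int((v+.5-y0)*k)),3,(255,0,255),1)
    return im
R0=Ro.from_rotvec(s["orientation"]).as_matrix();G=s["tool_pos"]+.167*R0[:,2];F=G-.055*R0[:,0]
print("face by kinematics",F,"focus",LENS-.1*x)
print(proj(S,F),proj(t,F))
cv2.imwrite("pics/c4.png",np.hstack([crop(S,250,200,120,90,[F,LENS]),crop(t,190,40,120,90,[F,LENS,G])]))
```

```text
7.375 [0.56539022 0.16644808 0.37536682] [-0.17653924  1.05727312 -5.94307714] 0.019220779380167897
[0.56577312 0.16535716 0.37319266] [ 0.0009 -0.0055  0.011   0.0008  0.0005  0.0005]
face by kinematics [0.66196267 0.16578688 0.22844056] focus [0.66211463 0.16418007 0.2261181 ]
(np.float64(310.69736106225616), np.float64(240.02678369058873)) (np.float64(241.07064951140404), np.float64(135.02792315707296))
```

View pics/c4.png

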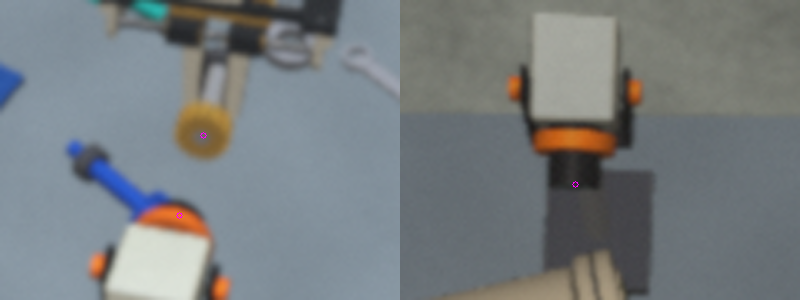

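Scene shows the gear face at crop (203,133), right on its kinematic projection. The top view has the barrel end on the lens mark. I'll do one cross-check of the camera tilt using the orange ring's front edge in both views.

Run:
```python
from h import *
t=load("top4");S=load("scene4")
mt=mask(t,(4,140,90),(17,255,255),(228,74,258,92));ms=mask(S,(4,140,90),(17,255,255),(288,255,316,274))
print(cen(mt),cen(ms))
H=np.array([.8263,.1623,.27]);Y=np.array([0,1.,0])
a=np.linspace(0,2*np.pi,90)
for td in (9,12,15,18,21):
  for k in (.035,.04,.045):
    r=np.radians(td);d=np.array([-np.cos(r),0,-np.sin(r)]);up=np.array([-np.sin(r),0,np.cos(r)])
    C=[H+k*d+.031*(np.cos(x)*up+np.sin(x)*Y) for x in a]
    pt=np.array([proj(t,q) for q in C]);ps=np.array([proj(S,q) for q in C])
    print(td,k,"top maxrow",pt[:,1].max().round(1),"cols",pt[:,0].min().round(1),pt[:,0].max().round(1),"scene minrow",ps[:,1].min().round(1),"cols",ps[:,0].min().round(1),ps[:,0].max().round(1))
```

```text
((np.float64(241.74074074074073), np.float64(81.46296296296296)), 162, (np.int64(230), np.int64(254), np.int64(78), np.int64(85))) ((np.float64(302.5050505050505), np.float64(265.3333333333333)), 99, (np.int64(293), np.int64(311), np.int64(262), np.int64(269)))
9 0.035 top maxrow 84.2 cols 229.9 254.9 scene minrow 263.3 cols 288.1 313.1
9 0.04 top maxrow 86.1 cols 229.9 254.8 scene minrow 261.8 cols 288.5 313.5
9 0.045 top maxrow 88.0 cols 229.9 254.8 scene minrow 260.3 cols 288.9 313.8
12 0.035 top maxrow 83.7 cols 230.0 254.9 scene minrow 263.3 cols 288.1 313.1
12 0.04 top maxrow 85.7 cols 230.0 254.9 scene minrow 261.9 cols 288.5 313.4
12 0.045 top maxrow 87.7 cols 230.0 254.9 scene minrow 260.6 cols 288.9 313.7
15 0.035 top maxrow 83.2 cols 230.1 254.9 scene minrow 263.5 cols 288.0 313.0
15 0.04 top maxrow 85.2 cols 230.1 254.9 scene minrow 262.2 cols 288.4 313.4
15 0.045 top maxrow 87.2 cols 230.1 254.9 scene minrow 260.9 cols 288.8 313.7
18 0.035 top maxrow 82.7 cols 230.2 255.0 scene minrow 263.7 cols 288.0 313.0
18 0.04 top maxrow 84.7 cols 230.2 255.0 scene minrow 262.4 cols 288.4 313.3
18 0.045 top maxrow 86.7 cols 230.2 255.0 scene minrow 261.2 cols 288.8 313.6
21 0.035 top maxrow 82.2 cols 230.2 255.0 scene minrow 263.9 cols 287.9 312.9
21 0.04 top maxrow 84.2 cols 230.3 255.0 scene minrow 262.8 cols 288.3 313.2
21 0.045 top maxrow 86.2 cols 230.3 255.0 scene minrow 261.6 cols 288.7 313.5
```

The ring agrees with a 15° tilt. I make a small final correction, let it settle and hand in.

>>> arm_command(
  increments=[
    [0, -0.005, 0.01, 0, 0, 0],
    [0, -0.005, 0.01, 0, 0, 0],
    [0, -0.005, 0.01, 0, 0, 0],
    [0, -0.005, 0.01, 0, 0, 0],
    [0, -0.005, 0.01, 0, 0, 0],
  ],
)

```text
t: 8.0
tool_pos: [0.5662, 0.1654, 0.3737]
orientation: [0.015, 2.878, 0.001]
force: [0.3, 0.5, -6.3]
opening: 0.019
gripper_force: 50.0
```

Run:
```python
from h import *
from plant import *
s=read_state();p,R,x=goal(0);i=inc(s,p,R);print(s["t"],i,s["gripper_force"],s["opening"],abs(s["dq"]).max())
if abs(i).max()<.02 and s["gripper_force"]>40: print(close_job())
```

```text
8.0 [ 0.0025 -0.      0.0022  0.0008  0.0007  0.0005] 49.98810052871704 0.01901141407998843 0.0014956625663171304
the job is handed in; nothing more can be done
None
```

I handed the job in at 8.0 s with the gear shaft held steadily at 50 N, the gear face less than 1 mm from my estimate of the point 100 mm in front of the lens and in line with the measured 15° tilt (good to about 2°); the hand-in returned no verdict.

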